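Set the ring vise to the red angle marker and clamp it

TASK

At the stall's repair corner, loosen the clamp knob of the blue ring vise, swing the vise head by its post until its yellow needle points at the red marker, then retighten the knob by feel, firmly (about 0.3 N m), so that the head is held there, and let go. Do not overtighten it, do not force the head round while it is clamped, and leave the other things on the stall where they are.

Things in the scene. Friction and masses are not known exactly. Their poses are not given: they have to be found in the camera images.
- vise_base: Fixed dark steel base: a disc 224 mm across, 12 mm thick, with a white-ticked scale plate on its +x side (ticks every 5 degrees). Origin on the table under the swivel axis, z up. The blue clamp bridge stands at its -x edge (50 mm wide, top 50 mm above the table); the vertical knob axis is at base x = -92 mm, y = 0.
- vise_head: Swivelling head: flange 210 mm across, blue vise in the middle (within 35 mm of the axis, 123 mm above the table with the silver ring in its jaws). Origin on the swivel axis 12 mm above the table; x points along the rib to post and needle. Turns about z up to 57 degrees either way from base x. Loose: drag 0.15 N m (2 N at the post), stays where left. Clamped: 12 to 25 N at the post slips it.
- post_top (a point): Centre of the top of the head's upright round steel post with a black ring at the top: 20 mm in diameter, 85 mm from the swivel axis along head x, top 101 mm above the table, free above 35 mm. The handle for swinging the head.
- needle_tip (a point): Tip of the yellow needle on the head, 114 mm from the swivel axis along head x, 27 mm above the table.
- red_marker: The red marker pin fixed on the scale plate, 12 mm across, 9 mm high, origin at the centre of its underside 12 mm above the table, 127 to 153 mm from the swivel axis, about 22 to 40 degrees to either side of the base's x axis. The needle must point at it: it must lie on the head's x axis.
- white_marker: A like white marker pin on the other side of the scale: for another job, not wanted now.
- knob: Black clamp knob: upright grip bar 44 mm long (its x axis), 14 mm thick (y axis), 36 mm tall, orange stripe along its top, on a disc 38 mm across. Origin on its vertical axis at the bridge's top, bar top 52 mm above it (about 103 mm above the table). From above, counterclockwise loosens, clockwise tightens; it rises 2 mm per rad. Where it gets tight must be felt.
- knob_grip (a point): On the knob's axis at the height to grip, about 87 mm above the table, 16 mm below the bar's top.
- clamp_tip: Flat screw tip 20 mm across under the knob, pressing on the flange, 270 N per rad of knob; starts at 50 to 85 N. Loosen 1 rad to clear it. The flange is uneven (+0.8, -0.6 mm): it gets tight at another knob angle after the swing, up to 1.4 rad from there. Torque felt: under 0.06 N m loose, then grows unevenly: some 0.2 at 65 N, 0.3 at 80, 0.4 at 100; above 115 N is too tight. Stays as left.
- gift_box: Bystander, loose: brown card gift box 90 x 70 x 32 mm; origin at the centre of its underside. Leave it alone.
- polish: Bystander, loose: amber jar 44 mm across, 100 mm tall; origin at the centre of its underside. Leave it alone.
- ring_cone: Bystander, loose: black ring display cone 44 mm across, 78 mm tall; origin at the centre of its underside. Leave it alone.
- ring_box: Bystander, loose: black ring box 50 x 50 x 38 mm; origin at the centre of its underside. Leave it alone.
- loupe: Bystander, loose: black and steel folding loupe, 60 mm long, 22 mm high; origin at the centre of its underside. Leave it alone.
- dish: Bystander, loose: white bowl 90 mm across, 25 mm high; origin at the centre of its underside. Leave it alone.
- brush: Bystander, loose: small brush 160 mm long; origin at the centre of its underside. Leave it alone.

How it is judged:
On the way, in this order (a step that is already met when the one before it is completed fails the run):
1. the clamp is loosened: its tip no longer presses on the head (under 2 N) (contact force between clamp_tip and vise_head below 2 N), for 0.2 s.
2. with the clamp still loose, the head points at the red marker (marker within 7 mm of the needle's line) (contact force between clamp_tip and vise_head below 2 N and y of red_marker in the frame of vise_head between -0.007 and 0.007 m), for 0.2 s.
At the end, for the whole second after the job is handed in: The head points at the red marker (marker's centre within 7 mm, about 3 degrees, of the line through the swivel axis and needle), the clamp tip presses on the flange with more than 45 N, and head and knob are at rest (contact force between clamp_tip and vise_head above 45 N and y of red_marker in the frame of vise_head between -0.007 and 0.007 m and angular speed of vise_head below 0.03 rad/s and angular speed of knob below 0.05 rad/s); the robot touches nothing.
It fails at once if the clamp is overtightened (tip force above 115 N, about 0.5 N m on the knob) (contact force between clamp_tip and vise_head above 115 N).
It fails at once if the head is forced round (faster than 0.15 rad/s) while the clamp presses with over 30 N (contact force between clamp_tip and vise_head above 30 N and angular speed of vise_head above 0.15 rad/s).
It fails at once if a bystander is pushed more than 30 mm (distance of any of gift_box, polish, ring_cone, ring_box, loupe, dish, brush from where it was at the start of the episode above 0.03 m).
It also fails if it takes over 72 s, if anything falls off the work surface, if the arm or the gripper's body presses on something with over 40 N, if the wrist force passes 120 N, or if a joint passes its speed limit or range.

ROBOT

A 6-joint arm with a two-finger parallel gripper is mounted at the origin on the work surface. World frame = base frame: x ahead of the robot, y to its left, z up, the work surface at z = 0. Lengths are in m, angles in rad, forces in N, time in s.
With the tool pointing down it reaches from about 0.275 to 0.85 m from the base axis. Payload 5.2 kg.
Tool frame: the origin (TCP) lies at the centre of the arm's flange, where the gripper is bolted on; the fingertips stand 173 mm ahead of it and the grasp point (between the pads) lies env.hold_point_z ahead of it (env.hold_point_z is the distance from the TCP to the grasp point, in m); z points along the fingers, x is the direction in which the jaws open and shut, and the axes are right-handed (so a half turn about z gives the same grasp; the last joint's range is limited). The gripper opens to 85 mm and grips with 20 to 120 N. Pads are 22 mm wide; open, the fingers measure 114 mm over their backs; the gripper's body (76 mm by 85 mm) begins 54 mm behind the grasp point. The pads swing forward as they close: fully open they stand 13 mm farther back than shut.
Start: joints at [-1.454, 0.259, 1.535, -0, 1.348, -0.203], TCP at [0.173, -0.522, 0.405] pointing down, gripper open.
Joint ranges: [-3.14, 3.14], [-0.91, 2.08], [0.19, 2.58], [-1.22, 4.36], [0.22, 2.71], [-3.12, 3.12]. Speed limits (rad/s): [2.57, 2.57, 3.14, 3.14, 3.14, 3.14].

INTERFACE

Orientations are given as a unit quaternion [x, y, z, w].
In Python, from workcell import sense, optics, env gives the robot as it stands.
- The arm moves only by the tool play_rows, never from a script. Its argument "steps" is a list of rows, each a list of 6 numbers: the shift along the world's x, y, z in m, then the turn, a rotation vector about the world's x, y, z in degrees. A call has 1 to 10 rows; each row is the pose to reach, as a shift and turn from the pose commanded when the call began; what a row does not reach only later rows make up. A row lasts 1/8 s, in which the tool goes at most 62.5 mm and 10.7 degrees, less where a joint would pass 70% of its speed; a pose out of reach is approached as far as the arm can. A call with a gripper value outside its range is refused whole. "jaw" is the closure, from -1 (fully open) to 1 (shut), so that 0 is half open, set as the call begins (left out, the last holds). The fingers move at their own pace and stop on an object; "newtons" is the grip in N (left out, the last holds). Time passes only in rows, so rows that repeat a pose let the fingers close. It gives the time, the measured TCP pose, the force and the opening at its end, in the units of the state.
- sense(): the state, without advancing time (a new reading comes with each control period).
- optics.snapshot(name): name is "scene" or "top"; returns a dict with "img" (420x560x3 uint8, red, green, blue), "mtx" (3x3 intrinsics, pixels), "k1" (the pictures are not rectified: a ray, as slopes to the right and down, at radius r is drawn at 1 + k1 r^2 times it, then the intrinsics apply), "origin" and "orientation" of the camera in the world. Camera axes: x right, y up, looking along -z (the intrinsics and any distortion apply to the point x, -y, -z); pixel columns grow to the right and rows downward; lengths in m; the calibration is good to about 2 mm. A picture is of the moment at which its call begins. There is no depth.
- env.finish_job(): hands the job in, once; it reports no verdict.
The state is a dict: "time": time; "joint_positions": joint angles; "qvel": joint speeds; "tau": joint torques, N m; "position": TCP position; "tool_rot": TCP orientation; "contact_force": force on the tool from outside, world axes, zero at the start; "ft_torque": the same for the moment, N m; "gripper_width": finger opening in m.
Only numpy, scipy, OpenCV 4.12 (cv2) and the standard library are available. Lean on these libraries where they do the work, as an engineer would, in place of code of your own. Each camera call takes 0.05 s, during which the arm holds its last target.

## Working session

There is one attempt and no reset: what is moved stays moved. The work goes in short steps, Python scripts to look and compute and a tool call to move; the robot and the scene stay as the last step left them, time stands still between calls to the robot, and variables do not carry over. Pictures are saved under pics/ and viewed, and the job is handed in when it is done.

Besides the shell and the picture viewer there is one more tool, called by a JSON object that holds its "method" and its "body". play_rows: Moves the arm, as the interface text tells. Its arguments: {"type":"object","properties":{"steps":{"type":"array","items":{"type":"array","items":{"type":"number"}}},"jaw":{"type":"number"},"newtons":{"type":"number"}},"required":["steps"]}

```bash
mkdir -p pics; python3 - <<'E'
from workcell import sense, optics, env
import cv2
print(env.hold_point_z); s=sense()
for k in s: print(k,s[k])
for n in ("scene","top"):
    r=optics.snapshot(n); cv2.imwrite(f"pics/{n}0.png",r["img"][:,:,::-1])
    print(n,r["mtx"],r["k1"],r["origin"],r["orientation"])
E
```

```text
0.1547
time 0.0
joint_positions [-1.45378790e+00  2.59343226e-01  1.53607802e+00 -3.87984174e-06
  1.34800406e+00 -2.02780391e-01]
qvel [-0.00144361  0.00067424  0.00137457  0.000249    0.00109484 -0.00107347]
tau [-4.51447409e-05 -4.46035051e+01 -2.90571249e+01 -3.75869231e-04
  1.15107663e-02 -1.30297036e-05]
position [ 0.17290762 -0.52188771  0.40387631]
tool_rot [ 8.10668184e-01 -5.85505129e-01 -6.20959277e-04 -6.73844723e-04]
contact_force [ 0.01609627 -0.01671308  0.40771752]
ft_torque [ 0.01773922  0.00297206 -0.02141587]
gripper_width 0.0857612404871338
scene [[443.312558     0.         282.38426534]
 [  0.         443.312558   214.56828637]
 [  0.           0.           1.        ]] 0.005538815101420941 [1.30422945 0.07490039 0.74112098] [0.26484544 0.30653377 0.68430253 0.60632003]
top [[511.45004274   0.         268.26214354]
 [  0.         511.45004274 211.20101002]
 [  0.           0.           1.        ]] -0.0479846574362708 [ 0.44133082 -0.03927966  1.45120292] [ 0.0300476  -0.01789374 -0.70618928  0.70715887]
```

View pics/scene0.png

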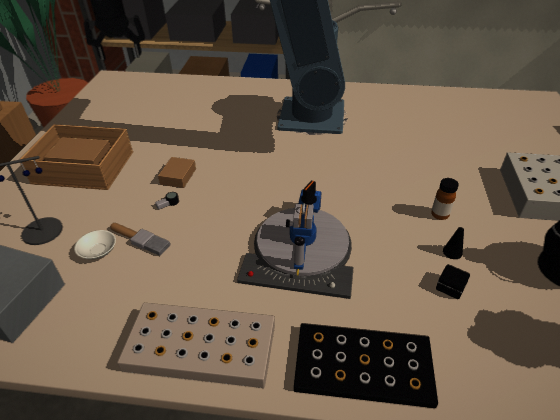

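View pics/top0.png

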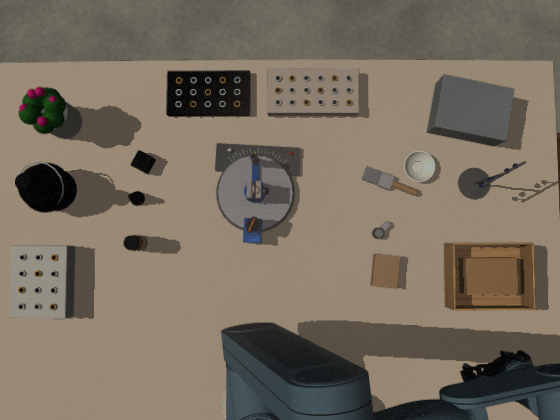

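```bash
cat > h.py <<'E'
import numpy as np, cv2
from scipy.spatial.transform import Rotation as R
from workcell import sense, optics, env
def ray(r,u,v):
    K=r["mtx"]; a=np.array([(u-K[0,2])/K[0,0],(v-K[1,2])/K[1,1]]); b=a.copy()
    for _ in range(20): b=a/(1+r["k1"]*(b@b))
    return np.array(r["origin"]),R.from_quat(r["orientation"]).apply([b[0],-b[1],-1])
def onz(r,u,v,z):
    o,d=ray(r,u,v); return o+d*(z-o[2])/d[2]
def proj(r,p):
    q=R.from_quat(r["orientation"]).inv().apply(np.array(p)-r["origin"]); a=np.array([q[0],-q[1]])/-q[2]
    a=a*(1+r["k1"]*(a@a)); K=r["mtx"]; return np.array([a[0]*K[0,0]+K[0,2],a[1]*K[1,1]+K[1,2]])
def tri(r1,p1,r2,p2):
    o1,d1=ray(r1,*p1);o2,d2=ray(r2,*p2);d1/=np.linalg.norm(d1);d2/=np.linalg.norm(d2)
    t=np.linalg.lstsq(np.c_[d1,-d2],o2-o1,rcond=None)[0]; a=o1+t[0]*d1;b=o2+t[1]*d2
    return (a+b)/2,np.linalg.norm(a-b)
def crop(r,x0,y0,w,h,s,name):
    im=r["img"][y0:y0+h,x0:x0+w,::-1]; im=cv2.resize(im,None,fx=s,fy=s,interpolation=cv2.INTER_CUBIC)
    im=cv2.convertScaleAbs(im,alpha=1.4,beta=15)
    for i in range(0,w,10): cv2.putText(im,str(x0+i),(i*s,8),0,.3,(0,255,0)); cv2.line(im,(i*s,10),(i*s,14),(0,255,0))
    for i in range(0,h,10): cv2.putText(im,str(y0+i),(0,i*s+4),0,.3,(0,255,0)); cv2.line(im,(20,i*s),(24,i*s),(0,255,0))
    cv2.imwrite(name,im)
E
python3 - <<'E'
from h import *
r=optics.snapshot("top"); crop(r,205,130,105,120,5,"pics/tc0.png")
r=optics.snapshot("scene"); crop(r,230,170,135,130,5,"pics/sc0.png")
E
```

```text
(no output)
```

View pics/tc0.png

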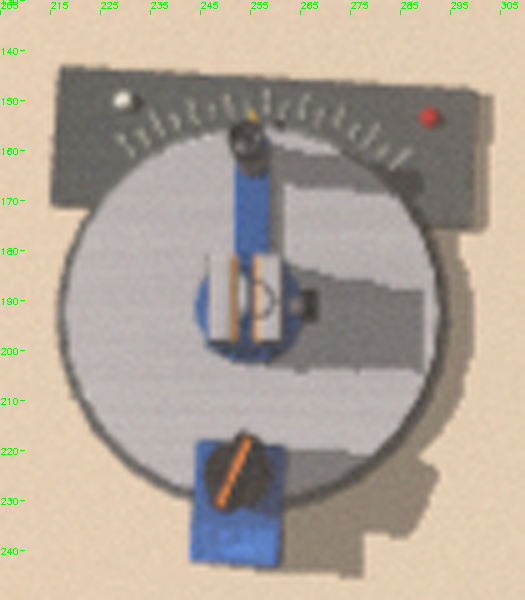

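View pics/sc0.png

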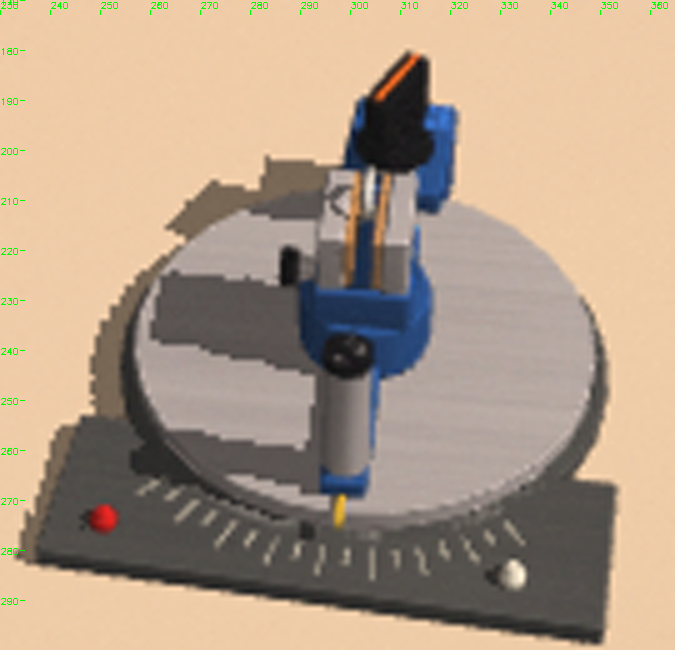

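```bash
python3 - <<'E'
from h import *
t=optics.snapshot("top"); s=optics.snapshot("scene")
c=lambda p,o:(p[0]/5+o[0],p[1]/5+o[1])
T=lambda *p:c(p,(205,130)); S=lambda *p:c(p,(230,170))
for n,a,b,z in [("red",(428,117),(102,518),.019),("white",(123,100),(513,575),.019),("post",(247,138),(349,350),.101),("needle",(251,112),(338,522),.027),("k1",(246,438),(415,57),.103),("k2",(220,507),(377,99),.103)]:
    print(n,tri(t,T(*a),s,S(*b)),onz(t,*T(*a),z),onz(s,*S(*b),z))
# flange circle edge points in top
print([onz(t,*T(*p),.025)[:2].round(4) for p in [(62,313),(438,313),(250,502),(250,313)]])
print("bridge",[onz(t,*T(*p),.05)[:2].round(4) for p in [(196,440),(285,447),(191,562),(278,566)]])
print("plate",[onz(t,*T(*p),.012)[:2].round(4) for p in [(61,66),(481,90),(50,207),(477,230)]])
E
```

```text
red (array([ 0.7032746 , -0.07676034,  0.01405903]), np.float64(0.0016239265994017868)) [ 0.70252514 -0.07742786  0.019     ] [ 0.70725541 -0.07492748  0.019     ]
white (array([0.71343872, 0.09749581, 0.01374434]), np.float64(0.003044786211555701)) [0.71251202 0.09547509 0.019     ] [0.71751516 0.09884017 0.019     ]
post (array([0.67622827, 0.02347484, 0.10041561]), np.float64(0.0043066999820879056)) [0.67634249 0.02130535 0.101     ] [0.67651987 0.02565616 0.101     ]
needle (array([0.70402908, 0.02371003, 0.02624139]), np.float64(0.002505001318672517)) [0.70402144 0.02243133 0.027     ] [0.70450464 0.02500564 0.027     ]
k1 (array([0.5139833 , 0.02976667, 0.12506695]), np.float64(0.019311220693483445)) [0.5159182  0.02111812 0.103     ] [0.48439548 0.03809087 0.103     ]
k2 (array([0.48107312, 0.02853963, 0.07463366]), np.float64(0.015512360214056421)) [0.47945231 0.03470616 0.103     ] [0.51737338 0.02317024 0.103     ]
[array([0.5904, 0.1283]), array([ 0.5905, -0.0827]), array([0.4845, 0.0222]), array([0.5904, 0.0226])]
bridge [array([0.5177, 0.051 ]), array([0.5139, 0.0021]), array([0.4508, 0.0534]), array([0.4487, 0.0057])]
plate [array([0.7336, 0.1318]), array([ 0.7193, -0.1078]), array([0.6524, 0.1373]), array([ 0.6391, -0.1053])]
```

{"method": "play_rows", "body": {"steps": [[0.027, 0.046, 0, 0, 0, -3], [0.054, 0.092, 0, 0, 0, -7], [0.081, 0.138, 0, 0, 0, -10], [0.109, 0.184, 0, 0, 0, -14], [0.136, 0.23, -0.01, 0, 0, -17], [0.163, 0.276, -0.02, 0, 0, -20], [0.19, 0.321, -0.03, 0, 0, -24], [0.217, 0.367, -0.04, 0, 0, -27], [0.245, 0.413, -0.05, 0, 0, -31], [0.272, 0.459, -0.06, 0, 0, -34]], "jaw": -1, "newtons": 40}}

```text
time: 1.55
position: [0.4457, -0.0615, 0.3447]
tool_rot: [-0.603, 0.798, -0.0, 0.0]
contact_force: [0.1, -0.3, 0.8]
gripper_width: 0.0856
```

{"method": "play_rows", "body": {"steps": [[0.027, 0.046, 0, 0, 0, -3.3], [0.054, 0.092, -0.01, 0, 0, -6.6], [0.054, 0.092, -0.015, 0, 0, -6.6], [0.054, 0.092, -0.015, 0, 0, -6.6]]}}

```text
time: 2.05
position: [0.4985, 0.0289, 0.3291]
tool_rot: [-0.558, 0.83, 0.0, -0.001]
contact_force: [-0.5, -0.2, 0.2]
gripper_width: 0.0852
```

```bash
python3 - <<'E'
from h import *
s=sense(); print(s["time"],s["position"],R.from_quat(s["tool_rot"]).as_matrix()[:,0],s["joint_positions"],s["contact_force"],s["ft_torque"])
r=optics.snapshot("scene"); crop(r,230,130,135,130,5,"pics/sc1.png")
E
```

```text
2.05 [0.49849212 0.02891525 0.32906837] [-3.77641036e-01 -9.25951640e-01  8.98728357e-04] [-1.65630683e-01  2.35514307e-01  1.76311396e+00 -5.57982417e-04
  1.14479805e+00  1.79264496e+00] [-0.49044404 -0.21605607  0.24362956] [-0.04495476  0.00320673  0.02522404]
```

View pics/sc1.png

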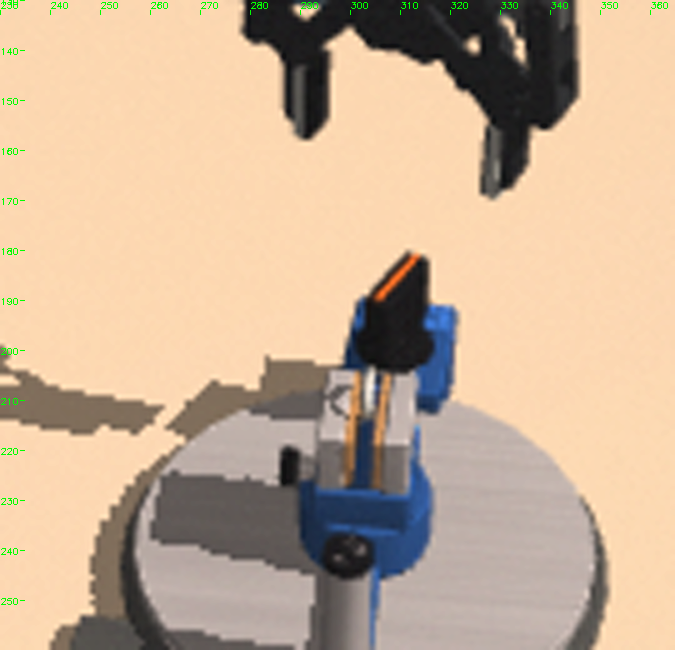

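```bash
python3 - <<'E'
from h import *
r=optics.snapshot("scene"); 
for z in (.156,.169): print(proj(r,[.4985,.029,z]))
print(proj(r,[.4985,.029,.103]),"stripe mid seen 309.2,185.6")
E
```

```text
[309.34647284 166.19896756]
[309.53266757 161.41308614]
[308.62058909 184.8647794 ] stripe mid seen 309.2,185.6
```

{"method": "play_rows", "body": {"steps": [[0, 0, -0.03, 0, 0, 0], [0, 0, -0.05, 0, 0, 0], [0, 0, -0.07, 0, 0, 0], [0, 0, -0.085, 0, 0, 0], [0, 0, -0.085, 0, 0, 0]]}}

```text
time: 2.78
position: [0.4984, 0.0281, 0.2441]
tool_rot: [-0.557, 0.831, 0.001, -0.001]
contact_force: [-0.1, -0.6, 0.7]
gripper_width: 0.0855
```

Close gently and watch side force.

{"method": "play_rows", "body": {"steps": [[0, 0, 0, 0, 0, 0], [0, 0, 0, 0, 0, 0], [0, 0, 0, 0, 0, 0], [0, 0, 0, 0, 0, 0], [0, 0, 0, 0, 0, 0], [0, 0, 0, 0, 0, 0]], "jaw": 1, "newtons": 40}}

```text
time: 3.52
position: [0.499, 0.0287, 0.2452]
tool_rot: [-0.557, 0.83, -0.0, -0.0]
contact_force: [-1.9, -2.6, 6.0]
gripper_width: 0.0133
```

```bash
python3 - <<'E'
from h import *
s=sense(); print(s["time"],s["position"],R.from_quat(s["tool_rot"]).as_matrix()[:,0],s["contact_force"],s["ft_torque"],s["gripper_width"])
r=optics.snapshot("scene"); crop(r,230,130,135,130,5,"pics/sc2.png")
E
```

```text
3.525 [0.49899466 0.02867366 0.24515397] [-3.78556164e-01 -9.25578173e-01  5.25277520e-04] [-1.86035535 -2.6036902   5.98718208] [-0.37134462  0.37852685  0.19483246] 0.013266459058678475
```

View pics/sc2.png

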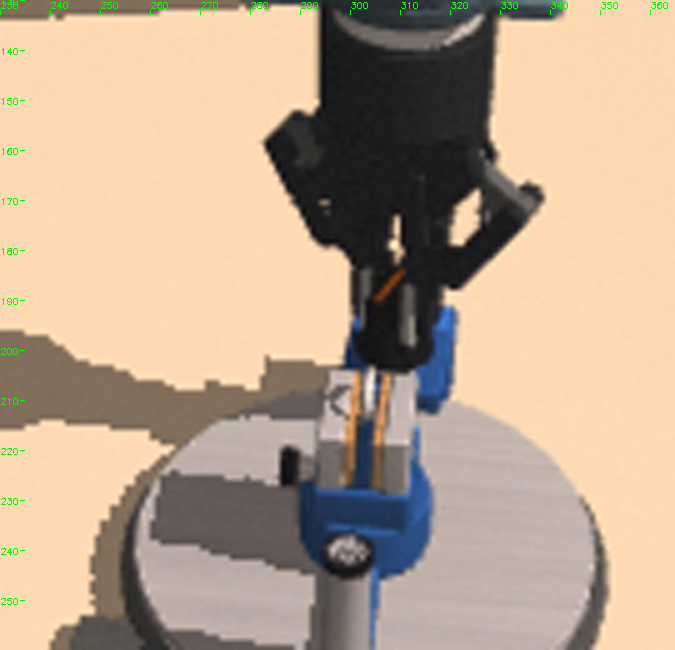

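{"method": "play_rows", "body": {"steps": [[0, 0, 0, 0, 0, 3], [0, 0, 0.0003, 0, 0, 7], [0, 0, 0.0005, 0, 0, 12], [0, 0, 0.0007, 0, 0, 18], [0, 0, 0.001, 0, 0, 25], [0, 0, 0.001, 0, 0, 25]], "newtons": 60}}

```text
time: 4.32
position: [0.4993, 0.0287, 0.2457]
tool_rot: [0.723, -0.691, 0.0, -0.0]
contact_force: [1.8, -2.3, 0.4]
gripper_width: 0.0131
```

```bash
cat > st.py <<'E'
from h import *
s=sense(); x=R.from_quat(s["tool_rot"]).as_matrix()[:,0]
print(s["time"],s["position"].round(4) if hasattr(s["position"],"round") else s["position"],"yaw",np.degrees(np.arctan2(x[1],x[0])),"q6",s["joint_positions"][5],"F",np.round(s["contact_force"],2),"M",np.round(s["ft_torque"],3),s["gripper_width"])
E
python3 st.py
```

```text
4.325 [0.4993 0.0287 0.2457] yaw -87.341607850125 q6 1.3586516943892 F [ 1.77 -2.3   0.36] M [-0.423  0.336  0.025] 0.013077203038147859
```

{"method": "play_rows", "body": {"steps": [[0, 0, 0.0003, 0, 0, 8], [0, 0, 0.0006, 0, 0, 16], [0, 0, 0.0009, 0, 0, 24], [0, 0, 0.0012, 0, 0, 32], [0, 0, 0.0015, 0, 0, 40], [0, 0, 0.0018, 0, 0, 46], [0, 0, 0.0018, 0, 0, 46], [0, 0, 0.0018, 0, 0, 46]]}}

```text
time: 5.32
position: [0.4999, 0.0289, 0.2474]
tool_rot: [0.935, -0.354, 0.001, -0.001]
contact_force: [7.1, -0.3, -3.5]
gripper_width: 0.0129
```

```bash
python3 st.py; python3 - <<'E'
from h import *
r=optics.snapshot("scene"); crop(r,230,150,135,130,5,"pics/sc3.png")
E
```

```text
5.325 [0.4999 0.0289 0.2474] yaw -41.47842469818965 q6 0.5577072057425508 F [ 7.07 -0.31 -3.54] M [0.024 0.344 0.001] 0.012862327746628651
```

View pics/sc3.png

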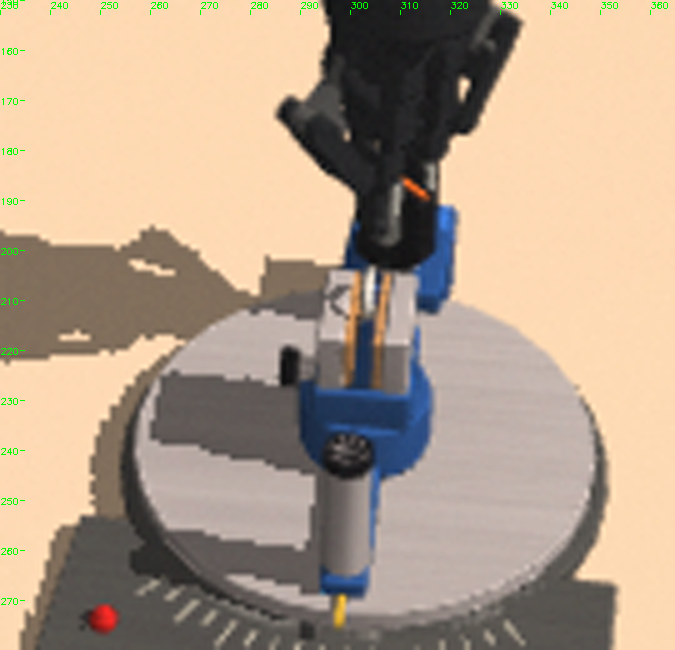

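{"method": "play_rows", "body": {"steps": [[0, 0, 0, 0, 0, 0], [0, 0, 0, 0, 0, 0], [0, 0, 0, 0, 0, 0], [0, 0, 0, 0, 0, 0], [0, 0, 0.04, 0, 0, 0], [0, 0, 0.08, 0, 0, 0], [0.04, 0, 0.08, 0, 0, -8], [0.08, -0.001, 0.08, 0, 0, -16], [0.12, -0.003, 0.08, 0, 0, -24], [0.16, -0.005, 0.08, 0, 0, -32]], "jaw": -1}}

```text
time: 6.62
position: [0.6601, 0.0239, 0.3275]
tool_rot: [0.801, -0.599, -0.0, 0.0]
contact_force: [0.2, -0.1, 0.4]
gripper_width: 0.0859
```

```bash
python3 st.py; python3 - <<'E'
from h import *
r=optics.snapshot("top"); crop(r,205,130,105,120,5,"pics/tc4.png")
E
```

```text
6.625 [0.6601 0.0239 0.3275] yaw -73.55092412955062 q6 1.1513532934158899 F [ 0.23 -0.1   0.36] M [ 0.002 -0.046  0.022] 0.08585484740733883
```

View pics/tc4.png

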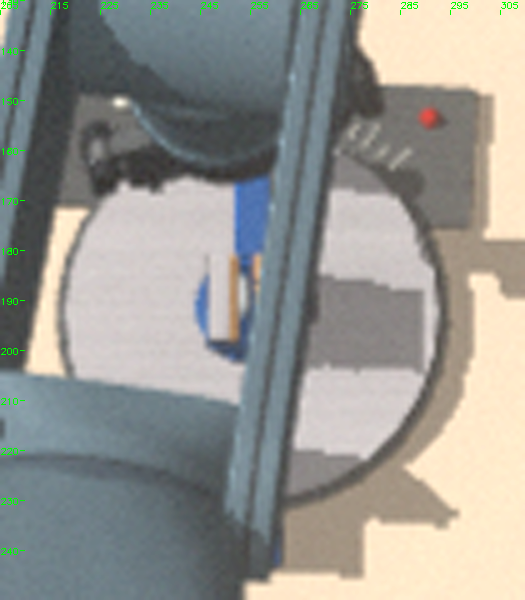

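{"method": "play_rows", "body": {"steps": [[0.016, 0, 0, 0, 0, -8], [0.016, 0, -0.02, 0, 0, -16.5], [0.016, 0, -0.045, 0, 0, -16.5], [0.016, 0, -0.07, 0, 0, -16.5], [0.016, 0, -0.089, 0, 0, -16.5], [0.016, 0, -0.089, 0, 0, -16.5]], "newtons": 20}}

```text
time: 7.42
position: [0.6742, 0.0239, 0.2366]
tool_rot: [0.709, -0.706, -0.002, 0.001]
contact_force: [-0.5, -0.2, -0.2]
gripper_width: 0.0853
```

```bash
python3 st.py; python3 - <<'E'
from h import *
r=optics.snapshot("scene"); crop(r,230,150,135,130,5,"pics/sc5.png")
E
```

```text
7.425 [0.6742 0.0239 0.2366] yaw -89.77371481898898 q6 1.4373403309147295 F [-0.51 -0.22 -0.18] M [-0.019  0.015  0.033] 0.08533097507325159
```

View pics/sc5.png

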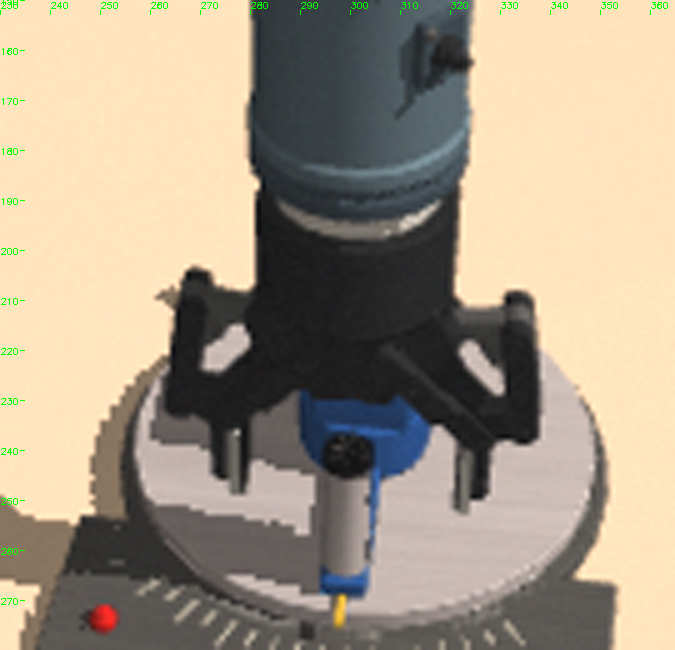

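{"method": "play_rows", "body": {"steps": [[0, 0, 0, 0, 0, 0], [0, 0, 0, 0, 0, 0], [0, 0, 0, 0, 0, 0], [0, 0, 0, 0, 0, 0], [0, 0, 0, 0, 0, 0]], "jaw": 1, "newtons": 20}}

```text
time: 8.1
position: [0.6751, 0.0238, 0.2391]
tool_rot: [0.709, -0.706, 0.0, -0.0]
contact_force: [-0.2, -1.0, 3.7]
gripper_width: 0.0194
```

```bash
python3 st.py; python3 - <<'E'
import numpy as np
for c in [(.5905,.0245)]:
  for a in range(0,46,4):
    t=-np.radians(a); print(a,np.round([.0855*(np.cos(t)-1),.0855*np.sin(t)],4))
E
```

```text
8.1 [0.6751 0.0238 0.2391] yaw -89.76749915973721 q6 1.4373593520984709 F [-0.2  -1.02  3.65] M [-0.132  0.116  0.1  ] 0.019414340114671094
0 [ 0. -0.]
4 [-0.0002 -0.006 ]
8 [-0.0008 -0.0119]
12 [-0.0019 -0.0178]
16 [-0.0033 -0.0236]
20 [-0.0052 -0.0292]
24 [-0.0074 -0.0348]
28 [-0.01   -0.0401]
32 [-0.013  -0.0453]
36 [-0.0163 -0.0503]
40 [-0.02  -0.055]
44 [-0.024  -0.0594]
```

{"method": "play_rows", "body": {"steps": [[-0.0002, -0.006, 0, 0, 0, -4], [-0.0008, -0.0119, 0, 0, 0, -8], [-0.0019, -0.0178, 0, 0, 0, -12], [-0.0033, -0.0236, 0, 0, 0, -16], [-0.0052, -0.0292, 0, 0, 0, -20], [-0.0074, -0.0348, 0, 0, 0, -24], [-0.01, -0.0401, 0, 0, 0, -28], [-0.013, -0.0453, 0, 0, 0, -32], [-0.0163, -0.0503, 0, 0, 0, -36], [-0.02, -0.055, 0, 0, 0, -40]]}}

```text
time: 9.35
position: [0.6553, -0.0309, 0.2391]
tool_rot: [-0.423, 0.906, -0.0, 0.001]
contact_force: [1.0, 1.5, 2.6]
gripper_width: 0.0195
```

{"method": "play_rows", "body": {"steps": [[0, 0, 0, 0, 0, 0], [0, 0, 0, 0, 0, 0]]}}

```text
time: 9.6
position: [0.6552, -0.0311, 0.2391]
tool_rot: [-0.425, 0.905, -0.0, 0.0]
contact_force: [-0.8, -0.3, 6.0]
gripper_width: 0.0192
```

```bash
python3 st.py; python3 - <<'E'
from h import *
r=optics.snapshot("scene"); crop(r,230,190,135,120,5,"pics/sc6.png")
r=optics.snapshot("top"); crop(r,205,130,105,120,5,"pics/tc6.png")
E
```

```text
9.6 [ 0.6552 -0.0311  0.2391] yaw -129.70379883356216 q6 2.046611184158179 F [-0.84 -0.26  5.97] M [-0.108  0.201 -0.101] 0.019224626245864705
```

View pics/sc6.png

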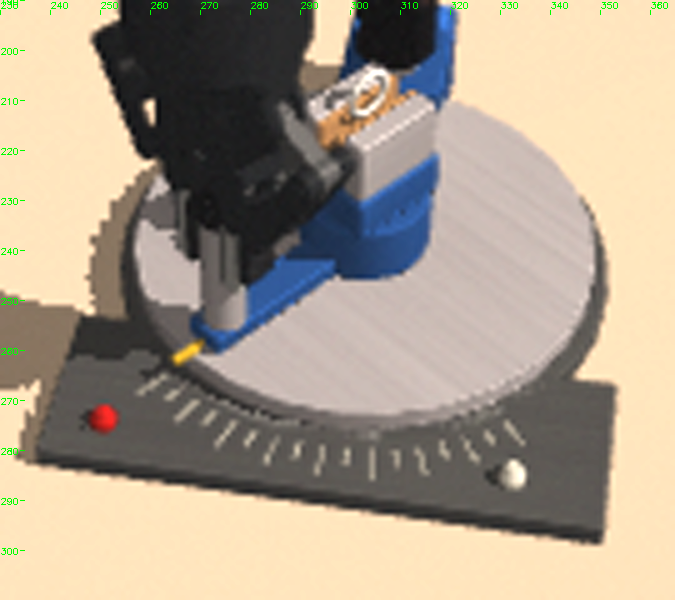

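View pics/tc6.png

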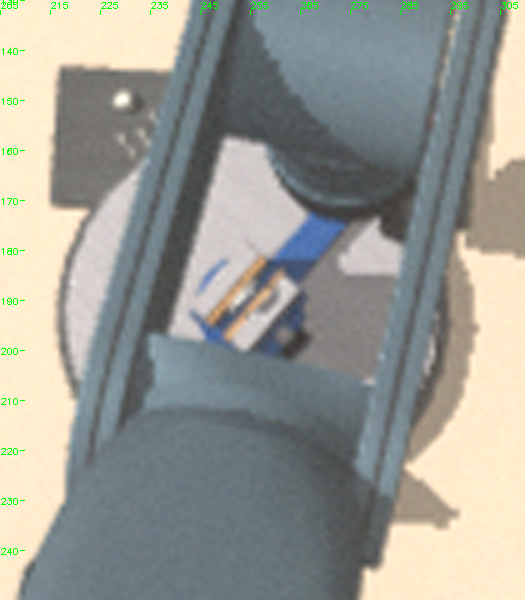

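```bash
python3 - <<'E'
from h import *
s=optics.snapshot("scene")
n1=onz(s,264.6,262.2,.027)[:2]; n0=np.array([.7045,.0250]); print(n1)
S=lambda x,y:(x/5+230,y/5+170)
red=onz(s,*S(102,521),.016)[:2]; print("red",red)
# centre at .114 from both
d=n1-n0;m=(n0+n1)/2;L=np.linalg.norm(d);p=np.array([d[1],-d[0]])/L
for sg in (1,-1):
    c=m+sg*p*np.sqrt(.114**2-L*L/4); print(c,np.degrees(np.arctan2(*(n0-c)[::-1])),np.degrees(np.arctan2(*(n1-c)[::-1])))
for c in ([.5905,.0265],[.5905,.0245]):
    c=np.array(c); f=lambda q:np.degrees(np.arctan2(*(q-c)[::-1])); print(c,f(n0),f(n1),f(red),np.linalg.norm(n1-c),np.linalg.norm(red-c))
E
```

```text
[ 0.67902849 -0.04862893]
red [ 0.70640435 -0.07525638]
[0.59051402 0.02321247] 0.8984372711712288 -39.06397808005032
[ 0.79301447 -0.04684141] 140.93602191994964 -179.10156272882878
[0.5905 0.0265] -0.7538483330707662 -40.319311498917756 -41.28099939598695 0.11611050759675938 0.15423416775749363
[0.5905 0.0245] 0.2512956672089503 -39.558399122387975 -40.71786941209046 0.1148265398113158 0.15292204875620607
```

{"method": "play_rows", "body": {"steps": [[-0.0012, -0.0015, 0, 0, 0, -1.3], [-0.0012, -0.0015, 0, 0, 0, -1.3], [-0.0012, -0.0015, 0, 0, 0, -1.3]]}}

```text
time: 10.12
position: [0.6541, -0.0323, 0.2391]
tool_rot: [-0.415, 0.91, -0.0, 0.001]
contact_force: [0.0, 0.2, 6.2]
gripper_width: 0.0193
```

{"method": "play_rows", "body": {"steps": [[0, 0, 0, 0, 0, 0], [0, 0, 0, 0, 0, 0], [0, 0, 0, 0, 0, 0], [0, 0, 0, 0, 0, 0], [0, 0, 0.04, 0, 0, 0], [0, 0, 0.09, 0, 0, 0], [-0.05, 0.02, 0.09, 0, 0, 10], [-0.1, 0.04, 0.09, 0, 0, 20], [-0.14, 0.06, 0.09, 0, 0, 30], [-0.155, 0.06, 0.09, 0, 0, 40]], "jaw": -1}}

```text
time: 11.38
position: [0.4962, 0.0288, 0.3286]
tool_rot: [-0.703, 0.711, 0.001, -0.0]
contact_force: [-0.2, -0.0, 0.5]
gripper_width: 0.0856
```

```bash
python3 st.py; python3 - <<'E'
from h import *
r=optics.snapshot("scene"); crop(r,230,170,135,120,5,"pics/sc7.png")
r=optics.snapshot("top"); crop(r,205,130,105,120,5,"pics/tc7.png")
E
```

```text
11.375 [0.4962 0.0288 0.3286] yaw -90.65499320431728 q6 1.4150481130451624 F [-0.24 -0.04  0.5 ] M [ 0.07   0.023 -0.017] 0.08559830230254757
```

View pics/sc7.png

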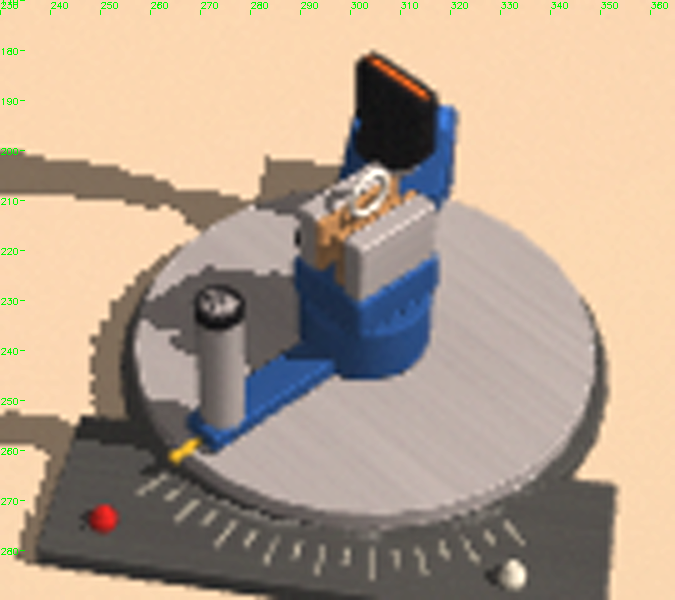

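View pics/tc7.png

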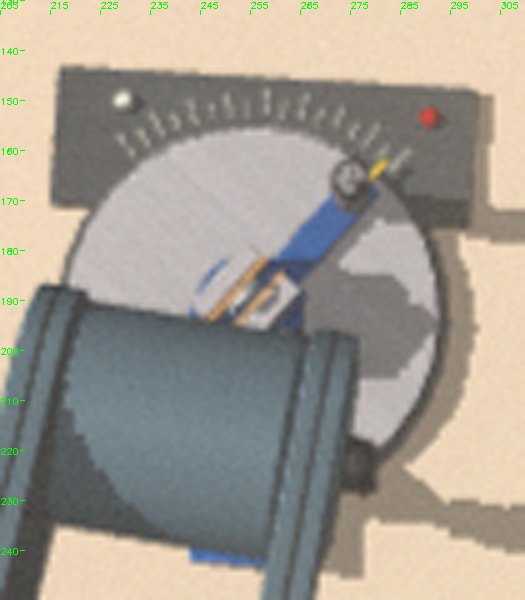

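```bash
python3 - <<'E'
from h import *
t=optics.snapshot("top");s=optics.snapshot("scene")
T=lambda x,y:(x/5+205,y/5+130)
S=lambda x,y:(x/5+230,y/5+170)
for n,r,f,nd,rd,po,n0,p0 in [("top",t,T,(386,161),(428,118),(350,180),(251,112),(247,138)),("scene",s,S,(172,460),(102,521),(220,303),(338,522),(349,350))]:
    q=[onz(r,*f(*nd),.027)[:2],onz(r,*f(*rd),.016)[:2],onz(r,*f(*po),.101)[:2],onz(r,*f(*n0),.027)[:2],onz(r,*f(*p0),.101)[:2]]
    # least squares centre from tips r=.114, posts r=.085, collinear
    from scipy.optimize import least_squares
    def res(x):
        c=x[:2]; u=lambda a:np.array([np.cos(a),np.sin(a)])
        return np.r_[c+.114*u(x[2])-q[0],c+.085*u(x[2])-q[2],c+.114*u(x[3])-q[3],c+.085*u(x[3])-q[4]]
    z=least_squares(res,[.59,.024,-.7,0]); x=z.x; d=q[1]-x[:2]
    print(n,np.round(q,4).tolist(),"c",x[:2],np.degrees(x[2:]),"red",np.degrees(np.arctan2(d[1],d[0])),np.linalg.norm(d),"rms",np.sqrt(np.mean(z.fun**2)))
    print(" off mm",1000*(d[1]*np.cos(x[2])-d[0]*np.sin(x[2])))
E
```

```text
top [[0.6761, -0.0536], [0.7025, -0.0775], [0.6537, -0.0337], [0.704, 0.0224], [0.6763, 0.0213]] c [0.59058254 0.02234749] [-41.60653951  -0.22390473] red -41.74008434619162 0.1499872698755074 rms 0.0005226613966750783
 off mm -0.3495895707800456
scene [[0.6785, -0.0491], [0.7064, -0.0753], [0.6556, -0.0299], [0.7045, 0.025], [0.6765, 0.0257]] c [0.59106484 0.02482868] [-40.25576034   0.25676932] red -40.94958425452868 0.15270959617673366 rms 0.0004001260974465592
 off mm -1.8491934549092064
```

{"method": "play_rows", "body": {"steps": [[0, 0.0015, 0, 0, 0, 10], [0, 0.0015, 0, 0, 0, 20], [0, 0.0015, 0, 0, 0, 30], [0, 0.0015, 0, 0, 0, 40], [0, 0.0015, 0, 0, 0, 48], [0, 0.0015, 0, 0, 0, 48], [0, 0.0015, 0, 0, 0, 48]]}}

```text
time: 12.45
position: [0.4993, 0.0286, 0.3284]
tool_rot: [0.929, -0.369, 0.0, -0.0]
contact_force: [0.7, 0.4, 0.1]
gripper_width: 0.0852
```

```bash
python3 st.py
```

```text
12.45 [0.4993 0.0286 0.3284] yaw -43.32643408744489 q6 0.5900501401913908 F [0.69 0.37 0.09] M [ 0.034  0.031 -0.017] 0.08518127799960544
```

{"method": "play_rows", "body": {"steps": [[0.0008, 0.0003, -0.02, 0, 0, 1.8], [0.0008, 0.0003, -0.04, 0, 0, 1.8], [0.0008, 0.0003, -0.06, 0, 0, 1.8], [0.0008, 0.0003, -0.08, 0, 0, 1.8], [0.0008, 0.0003, -0.08, 0, 0, 1.8]]}}

```text
time: 13.08
position: [0.4991, 0.0292, 0.2473]
tool_rot: [0.935, -0.354, -0.002, 0.0]
contact_force: [0.1, -0.1, 0.1]
gripper_width: 0.0855
```

{"method": "play_rows", "body": {"steps": [[0, 0, 0, 0, 0, 0], [0, 0, 0, 0, 0, 0], [0, 0, 0, 0, 0, 0], [0, 0, 0, 0, 0, 0], [0, 0, 0, 0, 0, 0], [0, 0, 0, 0, 0, 0]], "jaw": 1, "newtons": 60}}

```text
time: 13.82
position: [0.5001, 0.0288, 0.2492]
tool_rot: [0.936, -0.353, 0.001, -0.0]
contact_force: [1.7, -3.6, 6.3]
gripper_width: 0.0132
```

```bash
python3 st.py
```

```text
13.825 [0.5001 0.0288 0.2492] yaw -41.302493388572906 q6 0.5556317258867494 F [ 1.74 -3.56  6.33] M [ 0.084  0.469 -0.107] 0.013228029910549725
```

{"method": "play_rows", "body": {"steps": [[0, 0, -0.0002, 0, 0, -5], [0, 0, -0.0004, 0, 0, -10], [0, 0, -0.0005, 0, 0, -15], [0, 0, -0.0005, 0, 0, -15]]}}

```text
time: 14.32
position: [0.4999, 0.0288, 0.2487]
tool_rot: [0.882, -0.472, 0.001, 0.0]
contact_force: [0.8, -3.4, 6.2]
gripper_width: 0.013
```

```bash
python3 st.py
```

```text
14.325 [0.4999 0.0288 0.2487] yaw -56.338642971558436 q6 0.8183448584509178 F [ 0.77 -3.45  6.17] M [-0.172  0.211 -0.106] 0.012957766380424483
```

{"method": "play_rows", "body": {"steps": [[0, 0, -0.0002, 0, 0, -5], [0, 0, -0.0002, 0, 0, -5]]}}

```text
time: 14.58
position: [0.4998, 0.0288, 0.2485]
tool_rot: [0.86, -0.51, 0.001, 0.0]
contact_force: [-1.5, -4.2, 5.7]
gripper_width: 0.013
```

```bash
python3 st.py
```

```text
14.575 [0.4998 0.0288 0.2485] yaw -61.33137533458106 q6 0.9055983176208368 F [-1.52 -4.18  5.7 ] M [-0.31   0.14  -0.122] 0.012988229066826965
```

{"method": "play_rows", "body": {"steps": [[0, 0, -0.0002, 0, 0, -5], [0, 0, -0.0002, 0, 0, -5]]}}

```text
time: 14.82
position: [0.4998, 0.0288, 0.2483]
tool_rot: [0.837, -0.547, 0.001, 0.0]
contact_force: [-1.6, -3.7, 6.3]
gripper_width: 0.0133
```

```bash
python3 st.py
```

```text
14.825 [0.4998 0.0288 0.2483] yaw -66.32637306653544 q6 0.9928650175876422 F [-1.61 -3.67  6.34] M [-0.437  0.059 -0.087] 0.013263054023218382
```

{"method": "play_rows", "body": {"steps": [[0, 0, -0.0002, 0, 0, -5], [0, 0, -0.0002, 0, 0, -5]]}}

```text
time: 15.08
position: [0.4997, 0.0288, 0.2482]
tool_rot: [0.813, -0.583, 0.001, 0.0]
contact_force: [-1.8, -3.0, 7.1]
gripper_width: 0.0131
```

```bash
python3 st.py
```

```text
15.075 [0.4997 0.0288 0.2482] yaw -71.31731813975601 q6 1.0800948820956096 F [-1.84 -3.01  7.12] M [-0.493 -0.052 -0.032] 0.013133664871063397
```

{"method": "play_rows", "body": {"steps": [[0, 0, -0.0002, 0, 0, -5], [0, 0, -0.0002, 0, 0, -5]]}}

```text
time: 15.32
position: [0.4997, 0.0287, 0.248]
tool_rot: [0.786, -0.618, 0.001, 0.0]
contact_force: [-2.3, -3.2, 7.0]
gripper_width: 0.013
```

```bash
python3 st.py
```

```text
15.325 [0.4997 0.0287 0.248 ] yaw -76.30975082004719 q6 1.1673337894396485 F [-2.32 -3.21  6.96] M [-0.633 -0.052 -0.035] 0.013044720014051272
```

{"method": "play_rows", "body": {"steps": [[0, 0, -0.0002, 0, 0, -4], [0, 0, -0.0002, 0, 0, -4]]}}

```text
time: 15.58
position: [0.4996, 0.0287, 0.2478]
tool_rot: [0.764, -0.645, 0.001, 0.0]
contact_force: [-3.5, -4.0, 8.6]
gripper_width: 0.0134
```

```bash
python3 st.py
```

```text
15.575 [0.4996 0.0287 0.2478] yaw -80.29266598982375 q6 1.2369590843881249 F [-3.46 -4.03  8.57] M [-0.736 -0.105 -0.1  ] 0.013445792653941493
```

{"method": "play_rows", "body": {"steps": [[0, 0, -0.0002, 0, 0, -4], [0, 0, -0.0002, 0, 0, -4]]}}

```text
time: 15.82
position: [0.4996, 0.0287, 0.2477]
tool_rot: [0.741, -0.671, 0.001, 0.0]
contact_force: [-4.2, -3.3, 8.6]
gripper_width: 0.0132
```

```bash
python3 st.py
```

```text
15.825 [0.4996 0.0287 0.2477] yaw -84.28909499042729 q6 1.3067596800062333 F [-4.16 -3.31  8.56] M [-0.809 -0.008 -0.087] 0.013239582907362952
```

{"method": "play_rows", "body": {"steps": [[0, 0, -0.0002, 0, 0, -4], [0, 0, -0.0002, 0, 0, -4]]}}

```text
time: 16.08
position: [0.4995, 0.0288, 0.2476]
tool_rot: [0.718, -0.696, 0.001, 0.0]
contact_force: [-4.7, -3.1, 10.4]
gripper_width: 0.0132
```

```bash
python3 st.py
```

```text
16.075 [0.4995 0.0288 0.2476] yaw -88.28842290062217 q6 1.3766093725728918 F [-4.74 -3.11 10.44] M [-0.788  0.092 -0.037] 0.013187000079690306
```

{"method": "play_rows", "body": {"steps": [[0, 0, 0, 0, 0, -4], [0, 0, 0, 0, 0, -4]]}}

```text
time: 16.32
position: [0.4994, 0.0288, 0.2474]
tool_rot: [-0.693, 0.721, -0.001, -0.0]
contact_force: [-4.0, -4.1, 8.8]
gripper_width: 0.0132
```

```bash
python3 st.py
```

```text
16.325 [0.4994 0.0288 0.2474] yaw -92.29440998946433 q6 1.4464138080279267 F [-3.97 -4.06  8.79] M [-0.728  0.039 -0.124] 0.013193615075137445
```

{"method": "play_rows", "body": {"steps": [[0, 0, -0.0001, 0, 0, -4], [0, 0, -0.0001, 0, 0, -4]]}}

```text
time: 16.58
position: [0.4993, 0.0288, 0.2473]
tool_rot: [-0.667, 0.745, -0.001, -0.0]
contact_force: [-5.8, -4.2, 8.2]
gripper_width: 0.0132
```

```bash
python3 st.py
```

```text
16.575 [0.4993 0.0288 0.2473] yaw -96.28558866949277 q6 1.5162210001663694 F [-5.75 -4.22  8.16] M [-0.743 -0.017 -0.051] 0.013244672312515473
```

{"method": "play_rows", "body": {"steps": [[0, 0, -0.0001, 0, 0, -4], [0, 0, -0.0001, 0, 0, -4]]}}

```text
time: 16.82
position: [0.4992, 0.0288, 0.2471]
tool_rot: [-0.641, 0.768, -0.0, -0.0]
contact_force: [-3.8, -3.5, 8.5]
gripper_width: 0.0127
```

```bash
python3 st.py
```

```text
16.825 [0.4992 0.0288 0.2471] yaw -100.29492636019648 q6 1.5860382284640775 F [-3.8  -3.54  8.52] M [-0.625  0.152 -0.072] 0.012729313553065204
```

```bash
cat > av.py <<'E'
from h import *
M=[];F=[]
for i in range(6):
    optics.snapshot("top"); s=sense(); M.append(s["ft_torque"]);F.append(s["contact_force"])
x=R.from_quat(s["tool_rot"]).as_matrix()[:,0]
print("t",s["time"],"yaw",round(np.degrees(np.arctan2(x[1],x[0])),2),"M",np.mean(M,0).round(3),"sdz",np.std(M,0)[2].round(3),"F",np.mean(F,0).round(1),"z",s["position"][2].round(4))
E
python3 av.py
```

```text
t 17.125 yaw -100.25 M [-0.673  0.132 -0.062] sdz 0.02 F [-4.3 -3.5  8.7] z 0.2471
```

{"method": "play_rows", "body": {"steps": [[0, 0, -0.0001, 0, 0, -4], [0, 0, -0.0001, 0, 0, -4]]}}

```text
time: 17.38
position: [0.4991, 0.0288, 0.247]
tool_rot: [-0.614, 0.79, -0.0, -0.0]
contact_force: [-4.4, -2.9, 8.9]
gripper_width: 0.0129
```

```bash
python3 av.py
```

```text
t 17.675 yaw -104.25 M [-0.697  0.189 -0.078] sdz 0.036 F [-4.5 -3.3  8.9] z 0.247
```

{"method": "play_rows", "body": {"steps": [[0, 0, -0.0001, 0, 0, -4], [0, 0, -0.0001, 0, 0, -4]]}}

```text
time: 17.92
position: [0.4991, 0.0288, 0.2469]
tool_rot: [-0.586, 0.811, -0.0, -0.0]
contact_force: [-5.1, -2.9, 8.8]
gripper_width: 0.0129
```

```bash
python3 av.py
```

```text
t 18.225 yaw -108.25 M [-0.679  0.121 -0.059] sdz 0.046 F [-4.9 -3.9  8.6] z 0.2469
```

{"method": "play_rows", "body": {"steps": [[0, 0, -0.0001, 0, 0, -4], [0, 0, -0.0001, 0, 0, -4]]}}

```text
time: 18.48
position: [0.4991, 0.0289, 0.2468]
tool_rot: [-0.557, 0.83, -0.0, -0.001]
contact_force: [-5.4, -4.4, 9.1]
gripper_width: 0.0132
```

```bash
python3 av.py
```

```text
t 18.775 yaw -112.25 M [-0.727  0.085 -0.076] sdz 0.031 F [-5.4 -3.2  8.9] z 0.2468
```

{"method": "play_rows", "body": {"steps": [[0, 0, -0.0001, 0, 0, -4], [0, 0, -0.0001, 0, 0, -4]]}}

```text
time: 19.02
position: [0.499, 0.0289, 0.2467]
tool_rot: [-0.528, 0.849, -0.0, -0.001]
contact_force: [-5.3, -4.2, 9.6]
gripper_width: 0.013
```

```bash
python3 av.py
```

```text
t 19.325 yaw -116.24 M [-0.61   0.271 -0.034] sdz 0.035 F [-5.6 -3.4  9.9] z 0.2467
```

{"method": "play_rows", "body": {"steps": [[0, 0, -0.0001, 0, 0, -4], [0, 0, -0.0001, 0, 0, -4]]}}

```text
time: 19.58
position: [0.4989, 0.0289, 0.2466]
tool_rot: [-0.498, 0.867, -0.0, -0.001]
contact_force: [-6.3, -4.5, 11.0]
gripper_width: 0.0131
```

```bash
python3 av.py
```

```text
t 19.875 yaw -120.23 M [-0.613  0.242  0.048] sdz 0.016 F [-6.  -3.4  9.9] z 0.2466
```

{"method": "play_rows", "body": {"steps": [[0, 0, -0.0001, 0, 0, -3], [0, 0, -0.0001, 0, 0, -3]]}}

```text
time: 20.12
position: [0.4989, 0.0289, 0.2466]
tool_rot: [-0.475, 0.88, -0.0, -0.001]
contact_force: [-6.7, -3.4, 9.8]
gripper_width: 0.0133
```

```bash
python3 av.py
```

```text
t 20.425 yaw -123.22 M [-0.59   0.231  0.131] sdz 0.026 F [-6.1 -3.4 10.5] z 0.2466
```

{"method": "play_rows", "body": {"steps": [[0, 0, -0.0001, 0, 0, -3], [0, 0, -0.0001, 0, 0, -3]]}}

```text
time: 20.68
position: [0.4988, 0.0289, 0.2465]
tool_rot: [-0.452, 0.892, -0.0, -0.001]
contact_force: [-5.7, -3.7, 10.4]
gripper_width: 0.0129
```

```bash
python3 av.py
```

```text
t 20.975 yaw -126.22 M [-0.53   0.368  0.143] sdz 0.022 F [-6.2 -3.2 11.2] z 0.2465
```

{"method": "play_rows", "body": {"steps": [[0, 0, -0.0001, 0, 0, -3], [0, 0, -0.0001, 0, 0, -3]]}}

```text
time: 21.22
position: [0.4988, 0.0289, 0.2465]
tool_rot: [-0.429, 0.903, -0.0, -0.001]
contact_force: [-6.8, -2.9, 11.1]
gripper_width: 0.013
```

```bash
python3 av.py
```

```text
t 21.525 yaw -129.21 M [-0.49   0.343  0.217] sdz 0.025 F [-6.9 -3.3 11.5] z 0.2464
```

{"method": "play_rows", "body": {"steps": [[0, 0, 0, 0, 0, 0], [0, 0, 0, 0, 0, 0], [0, 0, 0, 0, 0, 0], [0, 0, 0, 0, 0, 0], [0, 0, 0.03, 0, 0, 0], [0, 0, 0.08, 0, 0, 0], [0, 0, 0.13, 0, 0, 0], [-0.04, 0, 0.16, 0, 0, 0], [-0.08, 0, 0.16, 0, 0, 0], [-0.12, 0, 0.16, 0, 0, 0]], "jaw": -1}}

```text
time: 22.78
position: [0.3783, 0.0293, 0.4059]
tool_rot: [-0.428, 0.904, -0.0, 0.0]
contact_force: [-0.1, 0.1, -0.0]
gripper_width: 0.0855
```

{"method": "play_rows", "body": {"steps": [[0, -0.04, 0, 0, 0, 0], [0, -0.08, 0, 0, 0, 0], [0, -0.13, 0, 0, 0, 0], [0, -0.18, 0, 0, 0, 0], [0, -0.23, 0, 0, 0, 0], [0, -0.23, 0, 0, 0, 0], [0, -0.23, 0, 0, 0, 0]]}}

```text
time: 23.65
position: [0.3793, -0.2006, 0.4053]
tool_rot: [-0.428, 0.904, 0.001, -0.0]
contact_force: [0.1, -0.0, -0.2]
gripper_width: 0.0849
```

```bash
python3 st.py; python3 - <<'E'
from h import *
r=optics.snapshot("scene"); crop(r,230,170,135,120,5,"pics/sc8.png")
r=optics.snapshot("top"); crop(r,205,130,105,120,5,"pics/tc8.png")
E
```

```text
23.65 [ 0.3793 -0.2006  0.4053] yaw -129.32980504165715 q6 1.5093472686433103 F [ 0.05 -0.03 -0.18] M [ 0.011 -0.027  0.003] 0.08489835543140521
```

View pics/sc8.png

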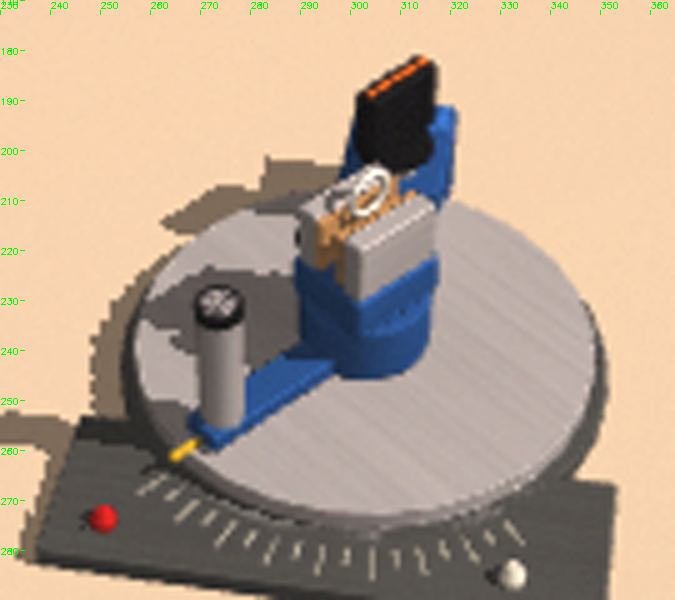

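View pics/tc8.png

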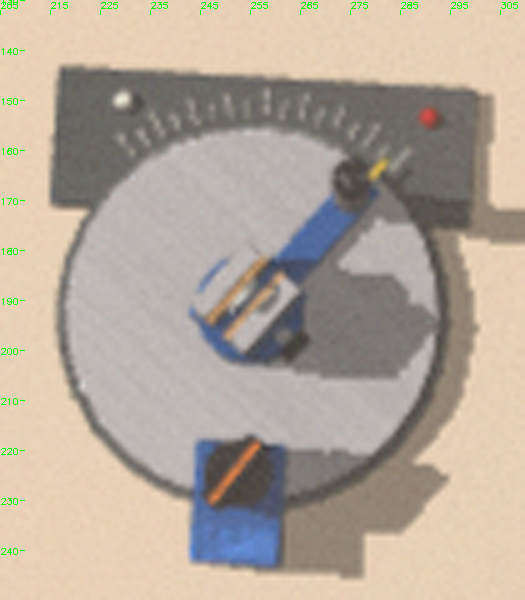

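```bash
python3 -c "
from workcell import env
print(env.finish_job())"
```

```text
the job is handed in; nothing more can be done
None
```

I loosened the knob about 71° counterclockwise, until there was almost no torque on it. I then gripped the post, swung the head about 41° to the red marker, retightened the knob by feel, let go and backed off. I handed the job in at about 24 s of the 72 s allowed; it gave no verdict.

- **Pointing:** measured just before tightening, the marker was 0.3 mm (top camera) and 1.8 mm (scene camera) from the needle's line. That is within the 7 mm allowed, though the two cameras disagree by about 1.5 mm. The pictures taken after release show the needle and post where they were; I compared them by eye and did not measure again.
- **Tightness:** the torque rose about 0.28 N m above the loose level, roughly 14° after the knob got tight. I put that at 65–80 N on the clamp tip. The torque reading was noisy (about 0.03 N m) and sat about 0.07 N m below zero while the knob was loose, so I judged the rise from there rather than the absolute value.
- **After release:** the knob had not sprung back, to within about 2°, and the robot was clear with no force on the tool. I did not measure the other things on the stall again; the arm passed well above or away from them.

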